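# Send the forgotten loaf down the packing chute

### The job

A loaf in its tin was left at the back of the baking tray, behind three containers. Before moving the loaf, clear the three containers to the wooden board so that all three stand there together; then lift the loaf out and let go of it on the upper part of the sloping chute, lengthwise and crust up, so that it slides down by itself to the stop. Then stand each container back in the tray where it stood at the start, dropping nothing and leaving the bottle, the yellow roll and the mug where they are.

Things in the scene. Friction and masses are not known exactly. Their poses are not given: they have to be found in the camera images.
- loaf: Small loaf in its steel tin: a box 130 (x) x 60 (y) x 46 mm, straight sides, brown crust rising inside to 54 mm; about 0.35 kg. Origin: centre of the underside, z up. It lies in the far part of the tray, its x roughly along the tray's y, 5 to 30 mm behind the containers; about 35 mm are free behind it up to the rim. Grip it across its 60 mm.
- tub: White plastic icing tub and lid: the wide round one, a plain cylinder of diameter 62 and height 104 mm, about 0.35 kg. Origin: centre of the underside, z up. One of the three containers in a row (80 mm apart) along the near side of the tray.
- caddy: Square grey painted tin, 54 x 54 x 96 mm (sides along its x and y), with a round steel lid of diameter 42 on top up to 105 mm, about 0.3 kg. Origin: centre of the underside, z up. Second of the three containers.
- shaker: Slim round aluminium shaker, diameter 46 mm, straight up to 92 mm and with a domed top to 106 mm, about 0.22 kg. Origin: centre of the underside, z up. Third of the three containers; which of the three stands left, middle or right changes.
- tray: Grey sheet-metal baking tray fixed on the bench, 220 (x) x 290 (y) mm outside, floor 4 mm thick, walls 4 mm, rim 28 mm (31 with its bead) above the bench. Origin: centre of its underside, on the bench. The row of containers lies along its y, about 45 mm on the -x (near) side of its centre; the loaf lies about 30 mm on its +x side.
- board: Light wooden board fixed on the bench, the side area: 280 (x) x 140 (y) mm, top 18 mm above the bench. Origin: centre of its underside, on the bench. Room for all three containers in a row along x. To the left or right of the tray; the chute is on the other side.
- chute: Fixed slippery aluminium chute. Origin: on the bench under its centre; +x is downhill. Bed 340 mm long, sloping 0.35 rad; its surface is 85 mm above the bench at x = 0 and falls 0.365 mm per mm of x. 96 mm wide between lips 8 mm high. A 30 mm stop plate closes the lower end: the tin resting on it has its origin at x = 91, z = 52 mm here. The tin slides by itself.
- bottle: Bystander: clear plastic water bottle, diameter 64, height 200 mm, blue cap, standing beyond the tray. Origin: centre of the underside.
- roll: Bystander: yellow roll of wrapping film standing on end, diameter 72, height 140 mm, beyond the tray. Origin: centre of the underside.
- mug: Bystander: white mug, diameter 76, height 85 mm, handle on its +y side, beyond the tray. Origin: centre of the underside.

How it is judged:
On the way, in this order (a step that is already met when the one before it is completed fails the run):
1. All three containers stand released on the wooden board together, the loaf not yet moved (within 30 mm) (x of tub in the frame of board between -0.13 and 0.13 m and y of tub in the frame of board between -0.065 and 0.065 m and z of tub in the frame of board between 0.012 and 0.026 m and angle between each of tub, caddy, shaker's own z axis and vertical below 0.1 rad and contact force between each of tub, caddy, shaker and the fingers below 0.05 N and linear speed of each of tub, caddy, shaker below 0.02 m/s and x of caddy in the frame of board between -0.13 and 0.13 m and y of caddy in the frame of board between -0.065 and 0.065 m and z of caddy in the frame of board between 0.012 and 0.026 m and x of shaker in the frame of board between -0.13 and 0.13 m and y of shaker in the frame of board between -0.065 and 0.065 m and z of shaker in the frame of board between 0.012 and 0.026 m and distance of loaf from where it was at the start of the episode below 0.03 m), for 0.1 s.
2. The loaf is let go in the upper part of the chute, at least 50 mm short of its resting place, touching the chute and no finger (x of loaf in the frame of chute between -0.13 and 0.041 m and contact force between loaf and the fingers below 0.05 N and contact force between loaf and chute above 0.05 N).
3. The loaf rests against the chute's stop, lengthwise and crust up (x of loaf in the frame of chute between 0.077 and 0.105 m and y of loaf in the frame of chute between -0.03 and 0.03 m and z of loaf in the frame of chute between 0.042 and 0.063 m and angle between loaf's own z axis and vertical below 0.45 rad and angle between the x axis of loaf and the y axis of chute, either way round above 1.2 rad and contact force between loaf and the fingers below 0.05 N and linear speed of loaf below 0.02 m/s), for 0.2 s.
4. Each container stands again where it stood at the start (distance of each of tub, caddy, shaker from where it was at the start of the episode below 0.015 m and angle between each of tub, caddy, shaker's own z axis and vertical below 0.1 rad and contact force between each of tub, caddy, shaker and the fingers below 0.05 N and linear speed of each of tub, caddy, shaker below 0.02 m/s), for 0.2 s.
At the end, for the whole second after the job is handed in: Each container stands upright (within 0.1 rad) and at rest within 15 mm of where it stood at the start; the loaf in its tin rests lengthwise and crust up in the chute, against the stop (within about 14 mm); nothing is held (all of step 3 and all of step 4); the robot touches nothing.
It fails at once if a bystander (bottle, roll, mug) is moved more than 30 mm (distance of any of bottle, roll, mug from where it was at the start of the episode above 0.03 m).
It fails at once if a container is dropped or thrown: faster than 0.7 m/s with no finger on it ((contact force between tub and the fingers below 0.05 N and linear speed of tub above 0.7 m/s) or (contact force between caddy and the fingers below 0.05 N and linear speed of caddy above 0.7 m/s) or (contact force between shaker and the fingers below 0.05 N and linear speed of shaker above 0.7 m/s)).
It fails at once if the loaf is dropped or thrown: faster than 1.3 m/s with no finger on it (contact force between loaf and the fingers below 0.05 N and linear speed of loaf above 1.3 m/s).
It also fails if it takes over 136 s, if anything falls off the work surface, if the arm or the gripper's body presses on something with over 40 N, if the wrist force passes 120 N, or if a joint passes its speed limit or range.

### The arm

A 6-joint arm with a two-finger parallel gripper is mounted at the origin on the work surface. World frame = base frame: x ahead of the robot, y to its left, z up, the work surface at z = 0. Lengths are in m, angles in rad, forces in N, time in s.
With the tool pointing down it reaches from about 0.275 to 0.825 m from the base axis. Payload 4.9 kg.
Tool frame: the origin (TCP) lies midway between the tips of the shut fingers; the grasp point (between the pads) lies 19 mm behind it; z points along the fingers, y is the line along which they close (so a half turn about z gives the same grasp; the last joint's range is limited). The gripper opens to 85 mm and grips with 20 to 120 N. Pads are 22 mm wide; open, the fingers measure 114 mm over their backs; the gripper's body (76 mm by 85 mm) begins 54 mm behind the grasp point. The pads swing forward as they close: fully open they stand 13 mm farther back than shut.
Start: joints at [1.038, 0.326, -0.193, 1.052, 0, 1.437], TCP at [0.214, 0.507, 0.231] pointing down, gripper open.
Joint ranges: [-2.65, 2.65], [-0.97, 1.79], [-1.3, 1.35], [-1.93, 2.1], [-1.47, 1.37], [-3.14, 3.14]. Speed limits (rad/s): [2.57, 2.57, 3.14, 3.14, 3.14, 3.14].

### API

Orientations are given as a rotation vector (axis times angle).
In Python, from plant import arm gives the robot as it stands. The module is installed in compiled form; this text tells all that it offers.
- The arm moves only by the tool apply_moves, never from a script. Its argument "motion" is a list that holds one entry, the list of rows, each a list of 7 numbers: the gripper command: -1 is shut, 1 is fully open, values between are in proportion, then the shift along the world's x, y, z in cm, then the turn, a rotation vector about the world's x, y, z in degrees. In form: [[[jaw, dx, dy, dz, ax, ay, az], ...]]. A call has 1 to 12 rows; each row shifts and turns the commanded pose from where the row before left it; what a row does not reach is not made up. A row lasts 1/10 s, in which the tool goes at most 50 mm and 8.59 degrees, less where a joint would pass 70% of its speed; a pose out of reach is approached as far as the arm can. A call with a gripper value outside its range is refused whole. The fingers move at their own pace and stop on an object; the grip force is fixed at half the most. Time passes only in rows, so rows that do not move let the fingers close. It gives the time, the measured TCP pose, the force, the opening and the grip force at its end, in the units of the state.
- arm.state(): the state, without advancing time (a new reading comes with each control period).
- arm.capture(name): name is "scene" or "top" or "wrist"; returns the picture (384x512x3 uint8, blue, green, red); there is no depth.
- arm.camera_info(name): a dict with "camera_matrix" (3x3 intrinsics, pixels), "R" (3x3) and "t" (3): a world point X has camera coordinates R X + t; the wrist camera has in their place "mount" (4x4, takes a point from camera to tool coordinates, whose origin is the TCP and whose axes are the flange's). Camera axes: x right, y down, z forward; pixel columns grow to the right and rows downward; lengths in m; the calibration is good to about 2 mm. A picture is of the moment at which its call begins: read the wrist's pose just before it. camera_info takes no time and is no camera call.
- arm.job_done(): hands the job in; it is judged then, once.
The state is a dict: "t": time; "joints": joint angles; "qvel": joint speeds; "joint_torque": joint torques, N m; "position": TCP position; "orientation": TCP orientation; "contact_force": force on the tool from outside, world axes, zero at the start; "torque": the same for the moment, N m; "gripper_width": opening from 0.0 (shut) to 1.0 (fully open); "gripper_force": force on a finger pad.
Only numpy, scipy, OpenCV 4.12 (cv2) and the standard library are available. Lean on these libraries where they do the work, as an engineer would, in place of code of your own. Each camera call takes 0.05 s, during which the arm holds its last target. There are 200 camera calls.

## Working session

There is one attempt and no reset: what is moved stays moved. The work goes in short steps, Python scripts to look and compute and a tool call to move; the robot and the scene stay as the last step left them, time stands still between calls to the robot, and variables do not carry over. Pictures are saved under pics/ and viewed, at most 14 in all, crops included, and the job is handed in when it is done.

Besides the shell and the picture viewer there is one more tool, called after ">>>" as a command line: name --argument value ..., lists and objects as JSON in quotes. apply_moves: Moves the arm, as the interface text tells. Its arguments: {"type":"object","properties":{"motion":{"type":"array","items":{"type":"array","items":{"type":"array","items":{"type":"number"}}}}},"required":["motion"]}

```bash
mkdir -p pics; python3 - <<'E'
from plant import arm
import cv2,numpy as np
np.set_printoptions(precision=4,suppress=True)
for n in("scene","top"):
    im=arm.capture(n);cv2.imwrite(f"pics/{n}0.png",im)
    c=arm.camera_info(n);print(n,c["camera_matrix"],c["R"],c["t"])
print(arm.camera_info("wrist"));print(arm.state())
E
```

```text
scene [[365.3947   0.     259.0334]
 [  0.     365.3947 194.1373]
 [  0.       0.       1.    ]] [[ 0.7837  0.6209  0.018 ]
 [ 0.3894 -0.4685 -0.793 ]
 [-0.4839  0.6285 -0.6089]] [-0.4693 -0.2088  1.3091]
top [[418.0896   0.     256.4244]
 [  0.     418.0896 190.3182]
 [  0.       0.       1.    ]] [[-0.0264 -0.9994 -0.0245]
 [-0.9918  0.0292 -0.124 ]
 [ 0.1247  0.021  -0.992 ]] [0.0331 0.6302 0.8812]
{'camera_matrix': array([[266.2648,   0.    , 256.379 ],
       [  0.    , 266.2648, 195.2577],
       [  0.    ,   0.    ,   1.    ]]), 'mount': array([[ 0.0005, -0.9483, -0.3175,  0.0808],
       [ 1.    ,  0.0007, -0.0006,  0.0006],
       [ 0.0008, -0.3175,  0.9483, -0.1419],
       [ 0.    ,  0.    ,  0.    ,  1.    ]])}
{'t': 0.1, 'joints': array([ 1.0378,  0.3269, -0.1935,  1.052 , -0.    ,  1.4366]), 'qvel': array([ 0.0007, -0.0013,  0.0018,  0.0007,  0.0007,  0.0003]), 'joint_torque': array([  0.001 , -44.4237,  26.3039,   0.0078,  -0.0001,  -0.    ]), 'position': array([0.2133, 0.5064, 0.2306]), 'orientation': array([-0.6222, -3.0789,  0.0023]), 'contact_force': array([-0.3611, -0.0017, -0.1071]), 'torque': array([ 0.0163, -0.0669, -0.0525]), 'gripper_force': 0.0, 'gripper_width': 0.9971060845065698}
```

View pics/top0.png

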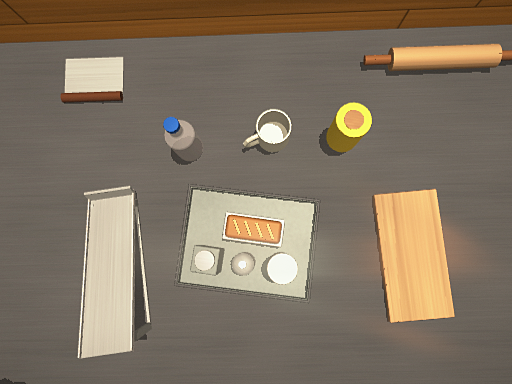

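View pics/scene0.png

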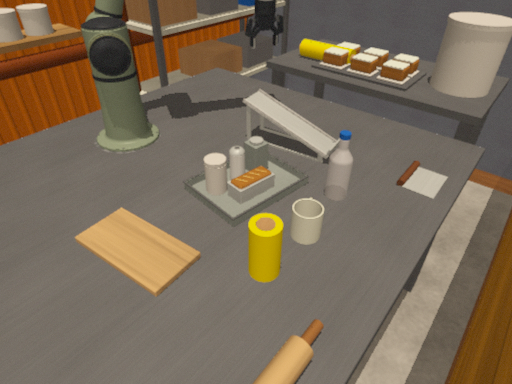

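The top view shows the tray in the middle, with the caddy at (204,260), shaker at (243,264), tub at (283,269) and loaf at (253,229). The chute is on the left (+y), with its stop at the far end (row 188), and the board is on the right. The scene view agrees.

```bash
cat > h.py <<'E'
from plant import arm
import cv2,numpy as np
np.set_printoptions(precision=4,suppress=True)
def ray(n,px,z):
    c=arm.camera_info(n);K,R,t=c["camera_matrix"],c["R"],c["t"]
    o=-R.T@t;px=np.atleast_2d(np.float64(px))
    d=np.c_[px,np.ones(len(px))]@np.linalg.inv(K).T@R
    return o+d*((z-o[2])/d[:,2])[:,None]
def proj(n,P):
    c=arm.camera_info(n);P=np.atleast_2d(P)
    q=(P@c["R"].T+c["t"])@c["camera_matrix"].T
    return q[:,:2]/q[:,2:]
E
python3 - <<'E'
from h import *
im=cv2.imread("pics/top0.png")
a=cv2.resize(im[180:305,170:325],None,fx=5,fy=4.8*1,interpolation=cv2.INTER_CUBIC)
cv2.imwrite("pics/trayc.png",cv2.resize(im[182:304,172:324],None,fx=4.9,fy=4.9,interpolation=cv2.INTER_CUBIC))
cv2.imwrite("pics/chutec.png",cv2.resize(im[180:362,70:160],None,fx=3.2,fy=3.2,interpolation=cv2.INTER_CUBIC))
hsv=cv2.cvtColor(im,cv2.COLOR_BGR2HSV)
def big(m,box):
    x0,y0,x1,y1=box;k=np.zeros_like(m);k[y0:y1,x0:x1]=m[y0:y1,x0:x1]
    cs,_=cv2.findContours(k,cv2.RETR_EXTERNAL,cv2.CHAIN_APPROX_NONE);return max(cs,key=cv2.contourArea)
def rep(name,c,z):
    P=ray("top",c[:,0,:],z)[:,:2].astype(np.float32)
    r=cv2.minAreaRect(P*1000);print(name,cv2.contourArea(c),"px box",cv2.boundingRect(c),"rect mm",np.round(r[0],1),np.round(r[1],1),round(r[2],1))
    return P
m=cv2.inRange(hsv,(5,70,100),(25,255,255));rep("board",big(m,(360,180,470,330)),.018)
rep("crust",big(cv2.inRange(hsv,(0,90,60),(30,255,255)),(215,205,295,250)),.058)
for nm,b,z in(("tub",(262,248,305,290),.108),("caddylid",(190,245,220,275),.109),("shaker",(225,245,260,280),.1)):
    x0,y0,x1,y1=b
    g=cv2.cvtColor(im,cv2.COLOR_BGR2GRAY);print(nm,g[(y0+y1)//2,x0:x1:2])
    c=big(cv2.inRange(im,(195,)*3,(255,)*3),b);rep(nm,c,z)
for nm,p,z in (("tub",(283,268.5),.108),("caddy",(204,260),.109),("shaker",(243,264),.107)): print(nm,ray("top",p,z))
E
```

```text
board 9402.0 px box (369, 188, 101, 135) rect mm [ 483.6 -336.3] [280.9 222.2] 3.7
crust 1155.0 px box (225, 215, 57, 28) rect mm [546.4  24.8] [117.9  48. ] 80.6
tub [138 140 138 253 246 245 246 246 246 246 246 247 245 246 246 245 246 249
 202 208 209 208]
tub 685.5 px box (267, 253, 31, 31) rect mm [464.3 -32.7] [59.1 59.1] 74.1
caddylid [189 154 168 226 229 233 235 238 239 239 240 244 165 200  99]
caddylid 267.5 px box (195, 251, 19, 19) rect mm [484.9 122.5] [36.3 35.5] 88.6
shaker [198 199 205 124 172 198 207 248 248 248 249 226 214 196 187 175 208 205]
shaker 52.5 px box (238, 259, 11, 10) rect mm [477.1  45.6] [15.6 19.9] 43.2
tub [[ 0.4642 -0.0347  0.108 ]]
caddy [[0.4849 0.1225 0.109 ]]
shaker [[0.4749 0.0447 0.107 ]]
```

View pics/trayc.png

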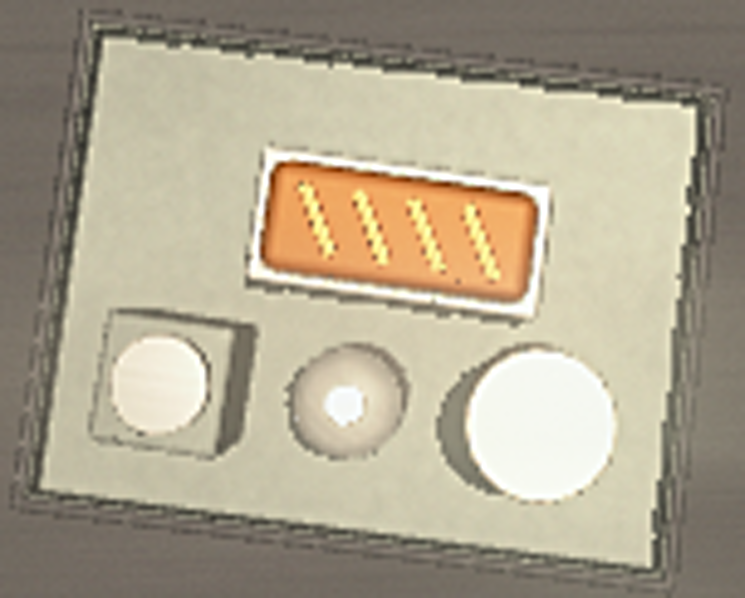

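View pics/chutec.png

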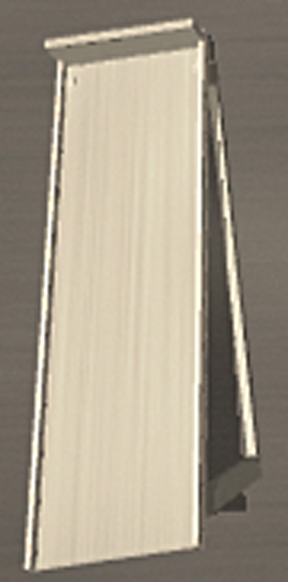

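```bash
python3 - <<'E'
from h import *
def corners(nm,px,z):
    P=ray("top",px,z)[:,:2]
    s=np.linalg.norm(P-np.roll(P,-1,0),axis=1);d=np.roll(P,-1,0)-P
    print(nm,"c",P.mean(0),"sides",s,"dirs",np.degrees(np.arctan2(d[:,1],d[:,0])));return P
T=lambda a:np.array(a)/4.9+[172,182]-.4
C=lambda a:np.array(a)/3.2+[70,180]-.4
corners("tin",T([(268,148),(550,186),(533,318),(246,284)]),.05)
corners("caddy",T([(115,310),(232,322),(212,456),(92,438)]),.1)
corners("tray",T([(85,12),(722,88),(668,588),(15,500)]),.031)
corners("board",[(374,195),(436,190),(454,316),(390,322)],.018)
up=ray("top",C([(27,570),(200,548)]),.151)[:,:2];lo=ray("top",C([(58,65),(200,58)]),.037)[:,:2]
st=ray("top",C([(45,42),(192,22)]),.055)[:,:2]
print("up",up,np.linalg.norm(up[0]-up[1]),"lo",lo,np.linalg.norm(lo[0]-lo[1]),"st",st,np.linalg.norm(st[0]-st[1]))
a,b=up.mean(0),lo.mean(0);print(a,b,np.linalg.norm(b-a),np.degrees(np.arctan2(*(b-a)[::-1])), (a+b)/2)
# scene cross-check
for nm,P in(("tub",(.4642,-.0347,.108)),("caddy",(.4849,.1225,.109)),("shaker",(.4749,.0447,.11)),("bottle?",(0,0,0))): print(nm,proj("scene",P))
# bystanders rough
print("bottle",ray("top",(171,125),.2),"mug",ray("top",(274,124),.085),"roll",ray("top",(354,120),.14))
E
```

```text
tin c [0.5453 0.0248] sides [0.1256 0.0581 0.1266 0.0604] dirs [-99.2745 170.6911  81.7893 -10.2105]
caddy c [0.4857 0.1222] sides [0.0489 0.055  0.0501 0.0529] dirs [-97.2808 170.5254  80.2383 -10.8066]
tray c [0.5198 0.0386] sides [0.2913 0.2217 0.2906 0.2201] dirs [-98.5311 171.3255  81.152   -8.5044]
board c [ 0.4816 -0.3242] sides [0.1382 0.274  0.1377 0.2763] dirs [ -87.0148 -176.512    93.9529    3.6105]
up [[0.3129 0.3532]
 [0.3232 0.252 ]] 0.10168214379565936 lo [[0.6208 0.3913]
 [0.6228 0.2919]] 0.09939988096182382 st [[0.6348 0.3929]
 [0.6456 0.2919]] 0.10158608428669716
[0.318  0.3026] [0.6218 0.3416] 0.306241933395999 7.315230968190319 [0.4699 0.3221]
tub [[213.1681 158.4316]]
caddy [[255.2334 138.9774]]
shaker [[235.3584 147.7654]]
bottle? [[128.0354 135.862 ]]
bottle [[0.7379 0.1678 0.2   ]] mug [[ 0.7666 -0.0268  0.085 ]] roll [[ 0.7536 -0.1846  0.14  ]]
```

>>> apply_moves --motion '[[[1, 1.5, -3.4, 0, 0, 0, -6.3], [1, 1.5, -3.4, 0, 0, 0, -6.3], [1, 1.5, -3.4, 0, 0, 0, -6.3], [1, 1.5, -3.4, 0, 0, 0, -6.3], [1, 1.5, -3.4, 0, 0, 0, -6.3], [1, 1.5, -3.4, 0, 0, 0, -6.3], [1, 1.5, -3.4, 0, 0, 0, -6.3], [1, 1.5, -3.4, 0, 0, 0, -6.3], [1, 1.5, -3.4, 0, 0, 0, -6.3], [1, 1.5, -3.4, 0, 0, 0, -6.3], [1, 1.5, -3.4, 0, 0, 0, -6.3], [1, 1.5, -3.4, 0, 0, 0, -6.3]]]'

```text
t: 1.3
position: [0.3937, 0.0974, 0.2312]
orientation: [-2.384, -2.046, 0.0]
contact_force: [0.7, 1.2, -0.7]
gripper_width: 0.998
gripper_force: 0.0
```

>>> apply_moves --motion '[[[1, 1.5, -3, 0, 0, 0, 0], [1, 1.5, -3, 0, 0, 0, 0], [1, 1.5, -3, 0, 0, 0, 0], [1, 1.5, -2.2, 0, 0, 0, 0], [1, 1, -2, 0, 0, 0, 0], [1, 0, 0, 0, 0, 0, 0], [1, 0, 0, 0, 0, 0, 0]]]'

```text
t: 2.0
position: [0.463, -0.0331, 0.2308]
orientation: [-2.379, -2.05, 0.001]
contact_force: [-0.7, -0.2, 0.2]
gripper_width: 1.005
gripper_force: 0.0
```

>>> apply_moves --motion '[[[1, 0.1, 0, -3.5, 0, 0, 0], [1, 0, 0, -3.5, 0, 0, 0], [1, 0, 0, -3.5, 0, 0, 0], [1, 0, 0, -3, 0, 0, 0], [1, 0, 0, -2, 0, 0, 0], [1, 0, 0, -1.3, 0, 0, 0], [1, 0, 0, 0, 0, 0, 0]]]'

```text
t: 2.7
position: [0.4622, -0.0316, 0.0617]
orientation: [-2.375, -2.051, 0.004]
contact_force: [-0.5, -0.1, 0.6]
gripper_width: 0.999
gripper_force: 0.0
```

>>> apply_moves --motion '[[[-1, 0, 0, 0, 0, 0, 0], [-1, 0, 0, 0, 0, 0, 0], [-1, 0, 0, 0, 0, 0, 0], [-1, 0, 0, 0, 0, 0, 0], [-1, 0, 0, 0, 0, 0, 0], [-1, 0, 0, 0, 0, 0, 0]]]'

```text
t: 3.3
position: [0.4652, -0.0329, 0.0645]
orientation: [2.378, 2.051, 0.003]
contact_force: [-1.0, 1.4, 5.9]
gripper_width: 0.714
gripper_force: 64.8
```

>>> apply_moves --motion '[[[-1, 0, 0, 2, 0, 0, 0], [-1, 0, 0, 3, 0, 0, 0], [-1, 0, 0, 3, 0, 0, 0], [-1, 0, 0, 3, 0, 0, 0], [-1, 0, 0, 3, 0, 0, 0], [-1, 0, 0, 0, 0, 0, 0], [-1, -0.7, -2.7, 0, 0, 0, 0], [-1, -0.8, -3, 0, 0, 0, 0], [-1, -0.8, -3, 0, 0, 0, 0], [-1, -0.8, -3, 0, 0, 0, 0], [-1, -0.8, -3, 0, 0, 0, 0], [-1, -0.8, -3, 0, 0, 0, 0]]]'

```text
t: 4.5
position: [0.4163, -0.2108, 0.202]
orientation: [-2.378, -2.051, 0.001]
contact_force: [0.6, 0.5, -3.2]
gripper_width: 0.713
gripper_force: 66.5
```

>>> apply_moves --motion '[[[-1, -0.8, -4, 0, 0, 0, 0], [-1, -0.8, -4, 0, 0, 0, 0], [-1, -0.8, -3, 0, 0, 0, 0], [-1, -0.6, -3, 0, 0, 0, 0], [-1, 0, 0, -2.5, 0, 0, 0], [-1, 0, 0, -3, 0, 0, 0], [-1, 0, 0, -3, 0, 0, 0], [-1, 0, 0, -2, 0, 0, 0], [-1, 0, 0, -1.2, 0, 0, 0], [-1, 0, 0, -0.5, 0, 0, 0], [-1, 0, 0, -0.2, 0, 0, 0], [-1, 0, 0, 0, 0, 0, 0]]]'

```text
t: 5.7
position: [0.3879, -0.3505, 0.0798]
orientation: [2.378, 2.051, -0.0]
contact_force: [0.3, -0.4, -2.8]
gripper_width: 0.712
gripper_force: 66.6
```

>>> apply_moves --motion '[[[-1, 0, 0, -0.2, 0, 0, 0], [-1, 0, 0, 0, 0, 0, 0], [1, 0, 0, 0, 0, 0, 0], [1, 0, 0, 0, 0, 0, 0], [1, 0, 0, 0, 0, 0, 0], [1, 0, 0, 0, 0, 0, 0], [1, 0, 0, 2.5, 0, 0, 0], [1, 0, 0, 3.5, 0, 0, 0], [1, 0, 0, 3.5, 0, 0, 0], [1, 0, 0, 3.1, 0, 0, 0]]]'

```text
t: 6.7
position: [0.3876, -0.3502, 0.2049]
orientation: [2.379, 2.051, 0.0]
contact_force: [1.0, -0.3, -0.6]
gripper_width: 1.0
gripper_force: 0.0
```

>>> apply_moves --motion '[[[1, 0.7, 3.3, 0, 0, 0, 0], [1, 0.7, 3.3, 0, 0, 0, 0], [1, 0.7, 3.3, 0, 0, 0, 0], [1, 0.7, 3.3, 0, 0, 0, 0], [1, 0.7, 3.3, 0, 0, 0, 0], [1, 0.7, 3.3, 0, 0, 0, 0], [1, 0.7, 3.3, 0, 0, 0, 0], [1, 0.7, 3.3, 0, 0, 0, 0], [1, 0.7, 3.3, 0, 0, 0, 0], [1, 0.8, 3.3, 0, 0, 0, 0], [1, 0.8, 3.3, 0, 0, 0, 0], [1, 0.7, 3.1, 0, 0, 0, 0]]]'

```text
t: 7.9
position: [0.4738, 0.0454, 0.2034]
orientation: [2.379, 2.052, 0.0]
contact_force: [0.0, -0.4, 0.9]
gripper_width: 1.001
gripper_force: 0.0
```

>>> apply_moves --motion '[[[1, 0, 0, -3.5, 0, 0, 0], [1, 0, 0, -3.5, 0, 0, 0], [1, 0, 0, -3.5, 0, 0, 0], [1, 0, 0, -2.5, 0, 0, 0], [1, 0, 0, -1.4, 0, 0, 0], [1, 0, 0, 0, 0, 0, 0], [-1, 0, 0, 0, 0, 0, 0], [-1, 0, 0, 0, 0, 0, 0], [-1, 0, 0, 0, 0, 0, 0], [-1, 0, 0, 0, 0, 0, 0], [-1, 0, 0, 0, 0, 0, 0], [-1, 0, 0, 0, 0, 0, 0]]]'

```text
t: 9.1
position: [0.4748, 0.0438, 0.0606]
orientation: [2.378, 2.05, 0.003]
contact_force: [-0.4, 0.0, 6.5]
gripper_width: 0.523
gripper_force: 60.6
```

>>> apply_moves --motion '[[[-1, 0, 0, 2, 0, 0, 0], [-1, 0, 0, 3, 0, 0, 0], [-1, 0, 0, 3, 0, 0, 0], [-1, 0, 0, 3, 0, 0, 0], [-1, 0, 0, 3, 0, 0, 0], [-1, 0, 0, 0, 0, 0, 0], [-1, 0.1, -2.8, 0, 0, 0, 0], [-1, 0.1, -3, 0, 0, 0, 0], [-1, 0.1, -3, 0, 0, 0, 0], [-1, 0.1, -4, 0, 0, 0, 0], [-1, 0.1, -4, 0, 0, 0, 0], [-1, 0.1, -4, 0, 0, 0, 0]]]'

```text
t: 10.3
position: [0.4787, -0.1653, 0.1982]
orientation: [-2.378, -2.051, 0.001]
contact_force: [1.1, 0.9, -2.3]
gripper_width: 0.523
gripper_force: 62.1
```

>>> apply_moves --motion '[[[-1, 0, -4, 0, 0, 0, 0], [-1, 0, -4, 0, 0, 0, 0], [-1, 0, -3, 0, 0, 0, 0], [-1, 0, -3, 0, 0, 0, 0], [-1, 0, 0, -2.5, 0, 0, 0], [-1, 0, 0, -3, 0, 0, 0], [-1, 0, 0, -3, 0, 0, 0], [-1, 0, 0, -2, 0, 0, 0], [-1, 0, 0, -1.2, 0, 0, 0], [-1, 0, 0, -0.5, 0, 0, 0], [-1, 0, 0, -0.4, 0, 0, 0], [-1, 0, 0, 0, 0, 0, 0]]]'

```text
t: 11.5
position: [0.4797, -0.3042, 0.0747]
orientation: [2.378, 2.052, -0.0]
contact_force: [-1.9, 0.7, 2.1]
gripper_width: 0.528
gripper_force: 62.0
```

>>> apply_moves --motion '[[[-1, 0, 0, 0, 0, 0, 0], [1, 0, 0, 0, 0, 0, 0], [1, 0, 0, 0, 0, 0, 0], [1, 0, 0, 0, 0, 0, 0], [1, 0, 0, 0, 0, 0, 0], [1, 0, 0, 0, 0, 0, 0], [1, 0, 0, 2.5, 0, 0, 0], [1, 0, 0, 3.5, 0, 0, 0], [1, 0, 0, 3.5, 0, 0, 0], [1, 0, 0, 3.5, 0, 0, 0]]]'

```text
t: 12.5
position: [0.4794, -0.304, 0.2045]
orientation: [-2.379, -2.052, 0.0]
contact_force: [0.4, 0.2, 0.3]
gripper_width: 0.998
gripper_force: 0.0
```

>>> apply_moves --motion '[[[1, 0, 3.6, 0, 0, 0, 0], [1, 0, 3.6, 0, 0, 0, 0], [1, 0, 3.6, 0, 0, 0, 0], [1, 0, 3.6, 0, 0, 0, 0], [1, 0, 3.6, 0, 0, 0, 0], [1, 0, 3.6, 0, 0, 0, 0], [1, 0, 3.6, 0, 0, 0, 0], [1, 0.1, 3.6, 0, 0, 0, 0], [1, 0.1, 3.6, 0, 0, 0, 0], [1, 0.1, 3.6, 0, 0, 0, 0], [1, 0.1, 3.6, 0, 0, 0, 0], [1, 0.1, 3, 0, 0, 0, 0]]]'

```text
t: 13.7
position: [0.4844, 0.1237, 0.2034]
orientation: [2.378, 2.053, 0.001]
contact_force: [0.2, 0.3, 0.5]
gripper_width: 1.002
gripper_force: 0.0
```

>>> apply_moves --motion '[[[1, 0, 0, -3.5, 0, 0, 0], [1, 0, 0, -3.5, 0, 0, 0], [1, 0, 0, -3.5, 0, 0, 0], [1, 0, 0, -2.5, 0, 0, 0], [1, 0, 0, -1.3, 0, 0, 0], [1, 0, 0, 0, 0, 0, 0], [-1, 0, 0, 0, 0, 0, 0], [-1, 0, 0, 0, 0, 0, 0], [-1, 0, 0, 0, 0, 0, 0], [-1, 0, 0, 0, 0, 0, 0], [-1, 0, 0, 0, 0, 0, 0], [-1, 0, 0, 0, 0, 0, 0]]]'

```text
t: 14.9
position: [0.4858, 0.122, 0.0617]
orientation: [2.378, 2.051, 0.004]
contact_force: [0.1, 0.6, 5.7]
gripper_width: 0.624
gripper_force: 64.0
```

>>> apply_moves --motion '[[[-1, 0, 0, 2, 0, 0, 0], [-1, 0, 0, 3, 0, 0, 0], [-1, 0, 0, 3, 0, 0, 0], [-1, 0, 0, 3, 0, 0, 0], [-1, 0, 0, 3, 0, 0, 0], [-1, 0.9, -2.5, 0, 0, 0, 0], [-1, 0.9, -3.5, 0, 0, 0, 0], [-1, 0.9, -4, 0, 0, 0, 0], [-1, 0.9, -4, 0, 0, 0, 0], [-1, 0.9, -4, 0, 0, 0, 0], [-1, 0.9, -4, 0, 0, 0, 0], [-1, 0.9, -4, 0, 0, 0, 0]]]'

```text
t: 16.1
position: [0.5473, -0.1397, 0.2002]
orientation: [-2.379, -2.051, 0.0]
contact_force: [0.7, 0.6, -2.0]
gripper_width: 0.624
gripper_force: 64.0
```

>>> apply_moves --motion '[[[-1, 0.9, -4, 0, 0, 0, 0], [-1, 0.9, -4, 0, 0, 0, 0], [-1, 0.9, -4, 0, 0, 0, 0], [-1, 0.3, -4, 0, 0, 0, 0], [-1, 0, -4, 0, 0, 0, 0], [-1, 0, 0, -2.5, 0, 0, 0], [-1, 0, 0, -3, 0, 0, 0], [-1, 0, 0, -3, 0, 0, 0], [-1, 0, 0, -2, 0, 0, 0], [-1, 0, 0, -1.2, 0, 0, 0], [-1, 0, 0, -0.5, 0, 0, 0], [-1, 0, 0, -0.4, 0, 0, 0]]]'

```text
t: 17.3
position: [0.5774, -0.3381, 0.0757]
orientation: [-2.379, -2.052, 0.001]
contact_force: [-8.9, 5.0, 22.1]
gripper_width: 0.627
gripper_force: 66.2
```

>>> apply_moves --motion '[[[-1, 0, 0, 0, 0, 0, 0], [-1, 0, 0, 0, 0, 0, 0], [1, 0, 0, 0, 0, 0, 0], [1, 0, 0, 0, 0, 0, 0], [1, 0, 0, 0, 0, 0, 0], [1, 0, 0, 0, 0, 0, 0], [1, 0, 0, 0, 0, 0, 0], [1, 0, 0, 2.5, 0, 0, 0], [1, 0, 0, 3.5, 0, 0, 0], [1, 0, 0, 3.5, 0, 0, 0], [1, 0, 0, 3.5, 0, 0, 0], [1, 0, 0, 0, 0, 0, 0]]]'

```text
t: 18.5
position: [0.5802, -0.34, 0.2105]
orientation: [2.372, 2.046, 0.003]
contact_force: [0.9, 0.1, -0.1]
gripper_width: 0.998
gripper_force: 0.0
```

```bash
python3 - <<'E'
from h import *
im=arm.capture("top");cv2.imwrite("pics/top1.png",im)
E
```

```text
(no output)
```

View pics/top1.png

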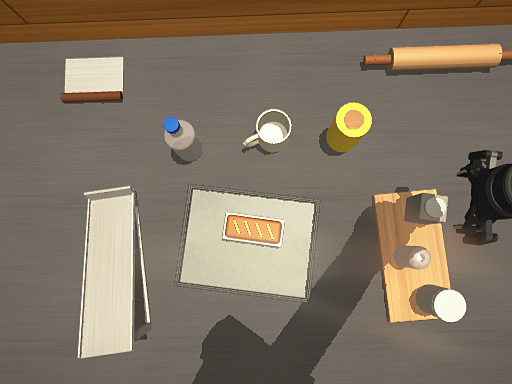

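All three containers stand on the board: caddy (428,208), shaker (419,258), tub (440,303). The loaf hasn't moved, at (253,229).

>>> apply_moves --motion '[[[1, -0.3, 3, 0, 0, 0, 0], [1, -0.3, 3, 0, 0, 0, 0], [1, -0.3, 3, 0, 0, 0, 0], [1, -0.3, 3, 0, 0, 0, 0], [1, -0.3, 3, 0, 0, 0, 0], [1, -0.3, 3, 0, 0, 0, 0], [1, -0.3, 3, 0, 0, 0, 0], [1, -0.3, 3, 0, 0, 0, 0], [1, -0.3, 3, 0, 0, 0, 0], [1, -0.3, 3, 0, 0, 0, 0], [1, -0.3, 3.4, 0, 0, 0, 0], [1, 0, 3, 0, 0, 0, 0]]]'

```text
t: 19.75
position: [0.543, 0.0274, 0.2028]
orientation: [-2.377, -2.051, 0.003]
contact_force: [0.7, 0.7, 1.2]
gripper_width: 1.003
gripper_force: 0.0
```

>>> apply_moves --motion '[[[1, 0, 0, -3.5, 0, 0, 0], [1, 0, 0, -3.5, 0, 0, 0], [1, 0, 0, -3, 0, 0, 0], [1, 0, 0, -2, 0, 0, 0], [1, 0, 0, 0, 0, 0, 0], [1, 0, 0, 0, 0, 0, 0]]]'

```text
t: 20.35
position: [0.5437, 0.0259, 0.0836]
orientation: [-2.378, -2.051, 0.002]
contact_force: [-0.3, -1.4, 1.0]
gripper_width: 0.996
gripper_force: 0.0
```

```bash
python3 - <<'E'
from h import *
print([arm.state()[k] for k in("position","orientation","joints","contact_force")])
cv2.imwrite("pics/w1.png",arm.capture("wrist"))
E
```

```text
[array([0.5437, 0.0259, 0.0836]), array([-2.3779, -2.0507,  0.0024]), array([-0.088 ,  0.4617, -0.4034,  0.7079,  0.    ,  1.6303]), array([-0.2566, -1.3982,  1.0007])]
```

View pics/w1.png

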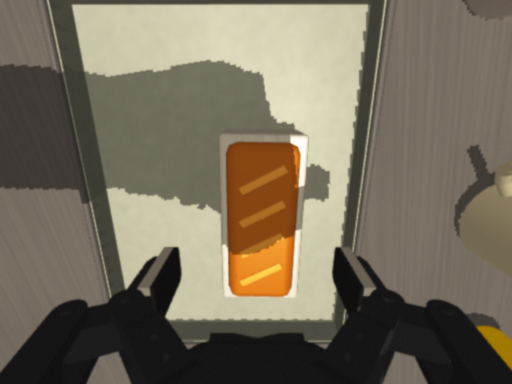

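The loaf is centred between the fingers: tin at column 262, finger midpoint at about 257.

>>> apply_moves --motion '[[[1, 0.1, 0, -3, 0, 0, 0], [1, 0, 0, -2, 0, 0, 0], [1, 0, 0, -1.5, 0, 0, 0], [1, 0, 0, 0, 0, 0, 0], [-1, 0, 0, 0, 0, 0, 0], [-1, 0, 0, 0, 0, 0, 0], [-1, 0, 0, 0, 0, 0, 0], [-1, 0, 0, 0, 0, 0, 0], [-1, 0, 0, 0, 0, 0, 0], [-1, 0, 0, 0, 0, 0, 0]]]'

```text
t: 21.4
position: [0.5472, 0.0257, 0.0213]
orientation: [2.377, 2.05, 0.004]
contact_force: [-0.2, -0.9, 5.7]
gripper_width: 0.695
gripper_force: 65.8
```

```bash
python3 - <<'E'
from h import *
from scipy.spatial.transform import Rotation as R
th=np.radians(6.8);o=np.array([.475,.321,0]);Rz=R.from_euler('z',th)
for x in(-.05,-.04,-.03):
    b=np.array([x,0,.085-.365*x]);n=np.array([np.sin(.35),0,np.cos(.35)])
    for h in(.014,.020): print(x,h,o+Rz.apply(b+h*n))
print("tilt rotvec deg",np.degrees(Rz.apply([0,.35,0])))
E
```

```text
-0.05 0.014 [0.4301 0.3156 0.1164]
-0.05 0.02 [0.4322 0.3159 0.122 ]
-0.04 0.014 [0.44   0.3168 0.1128]
-0.04 0.02 [0.4421 0.3171 0.1184]
-0.03 0.014 [0.45   0.318  0.1091]
-0.03 0.02 [0.452  0.3183 0.1147]
tilt rotvec deg [-2.3744 19.9125  0.    ]
```

>>> apply_moves --motion '[[[-1, 0, 0, 2, 0, 0, 0], [-1, 0, 0, 3, 0, 0, 0], [-1, 0, 0, 3, 0, 0, 0], [-1, 0, 0, 4, 0, 0, 0], [-1, 0, 0, 4, 0, 0, 0], [-1, 0, 0, 4, 0, 0, 0], [-1, -0.8, 2.2, 0, 0, 0, 8.1], [-1, -0.8, 2.2, 0, 0, 0, 8.1], [-1, -0.8, 2.2, 0, 0, 0, 8.1], [-1, -0.8, 2.2, 0, 0, 0, 8.1], [-1, -0.8, 2.2, 0, 0, 0, 8.1], [-1, -0.8, 2.2, 0, 0, 0, 8.1]]]'

```text
t: 22.6
position: [0.4966, 0.1586, 0.2195]
orientation: [-1.316, -2.853, 0.0]
contact_force: [0.8, -0.4, -4.2]
gripper_width: 0.688
gripper_force: 67.1
```

>>> apply_moves --motion '[[[-1, -0.8, 2.2, 0, 0, 0, 8.1], [-1, -0.8, 2.2, 0, 0, 0, 8.1], [-1, -0.8, 2.2, 0, 0, 0, 8.1], [-1, -0.8, 2.2, 0, 0, 0, 8.1], [-1, -0.8, 2.2, 0, 0, 0, 8.1], [-1, -0.8, 2.2, 0, 0, 0, 8.1], [-1, -0.8, 2.2, 0, 0, 0, 8.1], [-1, 0, 0.6, 0, 0, 0, 0], [-1, 0, 0, -1, -0.8, 6.64, 0], [-1, 0, 0, -1, -0.8, 6.64, 0], [-1, 0, 0, -1, -0.8, 6.64, 0], [-1, 0, 0, 0, 0, 0, 0]]]'

```text
t: 23.8
position: [0.4424, 0.3161, 0.1835]
orientation: [0.16, -2.778, 0.036]
contact_force: [-0.3, -0.2, -4.8]
gripper_width: 0.691
gripper_force: 66.8
```

```bash
python3 - <<'E'
from h import *
from scipy.spatial.transform import Rotation as R
s=arm.state();print([s[k] for k in("position","joints","contact_force","gripper_width")])
M=R.from_rotvec(s["orientation"]).as_matrix();print(M,"yaw y",np.degrees(np.arctan2(M[1,1],M[0,1])))
a=arm.capture("top");b=arm.capture("scene")
cv2.imwrite("pics/c2.png",np.hstack([cv2.resize(a[160:384,40:240],None,fx=2,fy=2),cv2.resize(b[70:230,200:386],(390,448))]))
E
```

```text
[array([0.4424, 0.3161, 0.1835]), array([0.4262, 0.6177, 0.0823, 1.3805, 0.1034, 0.293 ]), array([-0.2716, -0.1856, -4.8377]), 0.691042794893514]
[[-0.9299 -0.1158 -0.3491]
 [-0.1067  0.9933 -0.0451]
 [ 0.352  -0.0047 -0.936 ]] yaw y 96.65025087895395
```

View pics/c2.png

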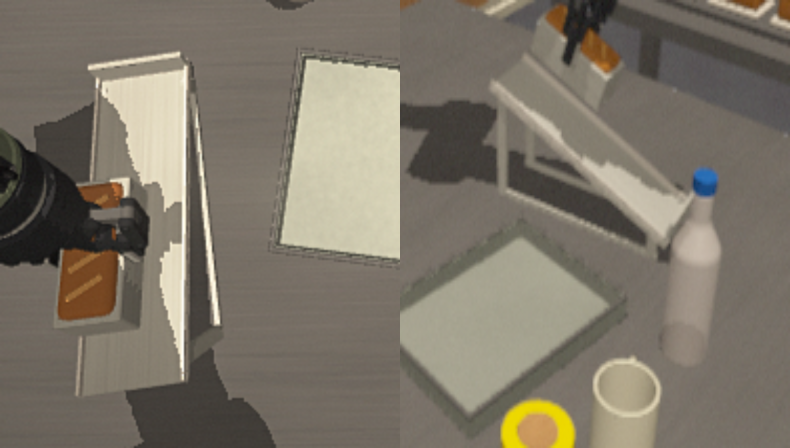

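```bash
python3 - <<'E'
from h import *
from scipy.spatial.transform import Rotation as R
s=arm.state();M=R.from_rotvec(s["orientation"]).as_matrix();p=s["position"]
P=np.array([p+M@[x,y,-.03] for x,y in((-.065,-.03),(.065,-.03),(.065,.03),(-.065,.03))])
print("pred top rim in crop",(proj("top",P)-[40,160])*2,(proj("scene",P)-[200,70])*[390/186,2.8])
o=np.array([.475,.321,0]);Rz=R.from_euler('z',np.radians(6.8))
C=np.array([o+Rz.apply([x,y,.085-.365*x+.0085]) for x,y in((-.16,-.05),(.15,-.05),(.15,.05),(-.16,.05))])
print("chute lips",(proj("top",C)-[40,160])*2,(proj("scene",C)-[200,70])*[390/186,2.8])
E
```

```text
pred top rim in crop [[123.3508 173.6656]
 [116.5556 319.9147]
 [ 45.8699 330.2008]
 [ 58.2137 183.2292]] [[207.1229  75.1426]
 [136.7754  12.9263]
 [156.5765  -1.8756]
 [224.842   57.8764]]
chute lips [[183.4833 383.208 ]
 [186.2826  68.872 ]
 [ 97.3063  82.0662]
 [ 77.1629 398.7285]] [[ 87.6618  77.3308]
 [258.5775 233.4232]
 [283.7224 197.2296]
 [120.7386  51.    ]]
```

>>> apply_moves --motion '[[[-1, 0, 0, -2, 0, 0, 0], [-1, 0, 0, -2, 0, 0, 0], [-1, 0, 0, -1.5, 0, 0, 0], [-1, 0, 0, -0.6, 0, 0, 0], [-1, 0, 0, 0, 0, 0, 0]]]'

```text
t: 24.4
position: [0.4413, 0.318, 0.1299]
orientation: [0.168, -2.79, 0.029]
contact_force: [-0.3, -0.7, -4.7]
gripper_width: 0.691
gripper_force: 67.0
```

>>> apply_moves --motion '[[[-1, 0, 0, -0.2, 0, 0, 0], [-1, 0, 0, -0.2, 0, 0, 0], [-1, 0, 0, 0, 0, 0, 0]]]'

```text
t: 24.7
position: [0.4419, 0.318, 0.1248]
orientation: [0.167, -2.788, 0.029]
contact_force: [-0.9, -0.2, -3.9]
gripper_width: 0.691
gripper_force: 67.0
```

>>> apply_moves --motion '[[[-1, 0, 0, -0.2, 0, 0, 0], [-1, 0, 0, -0.2, 0, 0, 0], [-1, 0, 0, 0, 0, 0, 0]]]'

```text
t: 25.0
position: [0.4414, 0.3178, 0.1199]
orientation: [0.167, -2.786, 0.03]
contact_force: [-0.2, 0.2, -3.8]
gripper_width: 0.69
gripper_force: 67.0
```

>>> apply_moves --motion '[[[-1, 0, 0, -0.2, 0, 0, 0], [-1, 0, 0, 0, 0, 0, 0]]]'

```text
t: 25.2
position: [0.4414, 0.3178, 0.118]
orientation: [0.167, -2.786, 0.03]
contact_force: [-0.4, -0.2, -3.6]
gripper_width: 0.689
gripper_force: 67.0
```

>>> apply_moves --motion '[[[-1, 0, 0, -0.2, 0, 0, 0], [-1, 0, 0, 0, 0, 0, 0]]]'

```text
t: 25.4
position: [0.4416, 0.3179, 0.1161]
orientation: [0.167, -2.787, 0.03]
contact_force: [0.5, -0.0, -4.4]
gripper_width: 0.689
gripper_force: 67.0
```

>>> apply_moves --motion '[[[-1, 0, 0, -0.1, 0, 0, 0], [-1, 0, 0, 0, 0, 0, 0]]]'

```text
t: 25.6
position: [0.442, 0.3181, 0.1158]
orientation: [0.167, -2.788, 0.029]
contact_force: [0.5, 0.4, 0.1]
gripper_width: 0.692
gripper_force: 67.3
```

>>> apply_moves --motion '[[[1, 0, 0, 0, 0, 0, 0], [1, 0, 0, 0, 0, 0, 0], [1, 0, 0, 0, 0, 0, 0], [1, 0, 0, 0, 0, 0, 0], [1, 0, 0, 0, 0, 0, 0], [1, 0, 0, 0, 0, 0, 0], [1, 0, 0, 0, 0, 0, 0]]]'

```text
t: 26.3
position: [0.4416, 0.3179, 0.1153]
orientation: [0.167, -2.787, 0.03]
contact_force: [0.2, 0.6, -0.2]
gripper_width: 1.003
gripper_force: 0.0
```

```bash
python3 - <<'E'
from h import *
a=arm.capture("top");b=arm.capture("scene")
cv2.imwrite("pics/c3.png",np.hstack([cv2.resize(a[160:384,40:240],None,fx=2,fy=2),cv2.resize(b[70:230,200:386],(390,448))]))
E
```

```text
(no output)
```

View pics/c3.png

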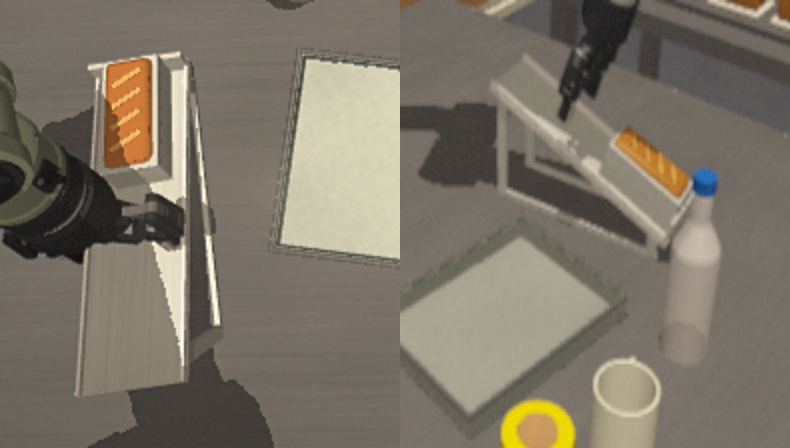

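The loaf slid to the stop and lies lengthwise, crust up (crop column 128, rows 55–170). Next I return the containers, caddy first.

>>> apply_moves --motion '[[[1, 0.8, 0.1, 2, 0, 0, 0], [1, 0.8, 0.1, 2, 0, 0, 0], [1, 0, 0, 3, 0, 0, 0], [1, 0, 0, 2.5, 0.8, -6.64, 0], [1, 0, 0, 0, 0.8, -6.64, 0], [1, 0, 0, 0, 0.8, -6.64, 0], [1, 0, 0, 0, 0, 0, 0], [1, 0, 0, 0, 0, 0, 0]]]'

```text
t: 27.2
position: [0.4571, 0.3199, 0.2111]
orientation: [0.188, -3.134, 0.0]
contact_force: [1.0, 0.9, -0.2]
gripper_width: 1.004
gripper_force: 0.0
```

>>> apply_moves --motion '[[[1, 0.7, -3.4, 0, 0, 0, -8.1], [1, 0.7, -3.4, 0, 0, 0, -8.1], [1, 0.7, -3.4, 0, 0, 0, -8.1], [1, 0.7, -3.4, 0, 0, 0, -8.1], [1, 0.7, -3.4, 0, 0, 0, -8.1], [1, 0.7, -3.4, 0, 0, 0, -8.1], [1, 0.7, -3.4, 0, 0, 0, -8.1], [1, 0.7, -3.4, 0, 0, 0, -8.1], [1, 0.7, -3.4, 0, 0, 0, -8.1], [1, 0.7, -3.4, 0, 0, 0, -8.1], [1, 0.7, -3.4, 0, 0, 0, -8.1], [1, 0.7, -3.4, 0, 0, 0, -8.1]]]'

```text
t: 28.4
position: [0.5434, -0.0908, 0.2101]
orientation: [-2.235, -2.205, 0.001]
contact_force: [0.6, 0.5, -0.6]
gripper_width: 1.001
gripper_force: 0.0
```

>>> apply_moves --motion '[[[1, 0.6, -3.4, 0, 0, 0, -8.1], [1, 0.6, -3.4, 0, 0, 0, 0], [1, 0.6, -3.4, 0, 0, 0, 0], [1, 0.6, -3.4, 0, 0, 0, 0], [1, 0.6, -3.4, 0, 0, 0, 0], [1, 0.6, -3.4, 0, 0, 0, 0], [1, 0.6, -3.4, 0, 0, 0, 0], [1, 0, 0, 0, 0, 0, 0], [1, 0, 0, 0, 0, 0, 0]]]'

```text
t: 29.3
position: [0.5838, -0.3278, 0.2089]
orientation: [-2.379, -2.047, -0.0]
contact_force: [0.5, -0.3, -0.0]
gripper_width: 0.999
gripper_force: 0.0
```

>>> apply_moves --motion '[[[1, -0.5, -1.1, -3, 0, 0, 0], [1, 0, 0, -3, 0, 0, 0], [1, 0, 0, -3, 0, 0, 0], [1, 0, 0, -2.8, 0, 0, 0], [1, 0, 0, -1.5, 0, 0, 0], [1, 0, 0, 0, 0, 0, 0], [-1, 0, 0, 0, 0, 0, 0], [-1, 0, 0, 0, 0, 0, 0], [-1, 0, 0, 0, 0, 0, 0], [-1, 0, 0, 0, 0, 0, 0], [-1, 0, 0, 0, 0, 0, 0], [-1, 0, 0, 0, 0, 0, 0]]]'

```text
t: 30.5
position: [0.5795, -0.3379, 0.0795]
orientation: [2.377, 2.05, 0.001]
contact_force: [-0.8, 0.5, 6.0]
gripper_width: 0.627
gripper_force: 63.9
```

```bash
python3 - <<'E'
from h import *
print(arm.state()["position"])
b=arm.capture("scene");cv2.imwrite("pics/s2.png",b)
E
```

```text
[ 0.5795 -0.3379  0.0795]
```

View pics/s2.png

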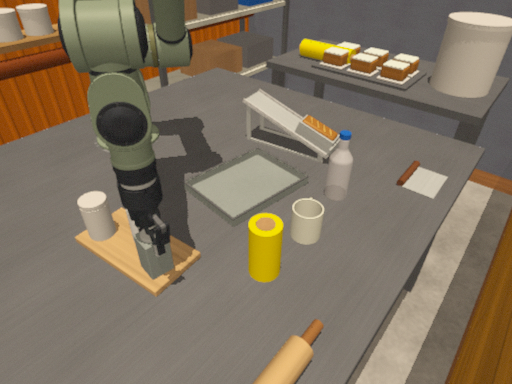

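The caddy is held, the tub is at (97,215) on the board, and the loaf is at the stop. The shaker is hidden behind the gripper.

>>> apply_moves --motion '[[[-1, 0, 0, 2, 0, 0, 0], [-1, 0, 0, 3, 0, 0, 0], [-1, 0, 0, 3, 0, 0, 0], [-1, 0, 0, 3, 0, 0, 0], [-1, 0, 0, 3, 0, 0, 0], [-1, -0.6, 3, 0, 0, 0, 0], [-1, -0.8, 4, 0, 0, 0, 0], [-1, -0.8, 4, 0, 0, 0, 0], [-1, -0.8, 4, 0, 0, 0, 0], [-1, -0.8, 4, 0, 0, 0, 0], [-1, -0.8, 4, 0, 0, 0, 0], [-1, -0.8, 4, 0, 0, 0, 0]]]'

```text
t: 31.75
position: [0.5238, -0.0655, 0.2174]
orientation: [-2.379, -2.051, -0.001]
contact_force: [0.9, 0.8, -2.3]
gripper_width: 0.621
gripper_force: 63.8
```

>>> apply_moves --motion '[[[-1, -0.8, 4, 0, 0, 0, 0], [-1, -0.8, 4, 0, 0, 0, 0], [-1, -0.8, 4, 0, 0, 0, 0], [-1, -0.8, 4, 0, 0, 0, 0], [-1, -0.8, 3, 0, 0, 0, 0], [-1, 0, 0, -3, 0, 0, 0], [-1, 0, 0, -3, 0, 0, 0], [-1, 0, 0, -3, 0, 0, 0], [-1, 0, 0, -3, 0, 0, 0], [-1, 0, 0, -2, 0, 0, 0], [-1, 0, 0, -1, 0, 0, 0], [-1, 0, 0, 0, 0, 0, 0]]]'

```text
t: 32.95
position: [0.4838, 0.1228, 0.0668]
orientation: [-2.378, -2.051, 0.002]
contact_force: [-0.2, -0.0, -2.3]
gripper_width: 0.623
gripper_force: 63.3
```

>>> apply_moves --motion '[[[-1, 0.1, 0, 0, 0, 0, 0], [-1, 0, 0, -0.1, 0, 0, 0], [-1, 0, 0, -0.1, 0, 0, 0], [-1, 0, 0, 0, 0, 0, 0]]]'

```text
t: 33.35
position: [0.4858, 0.1229, 0.0656]
orientation: [2.379, 2.051, 0.001]
contact_force: [0.2, -0.1, -3.5]
gripper_width: 0.623
gripper_force: 63.3
```

>>> apply_moves --motion '[[[-1, 0, 0, -0.2, 0, 0, 0], [-1, 0, 0, 0, 0, 0, 0]]]'

```text
t: 33.55
position: [0.4859, 0.1231, 0.0652]
orientation: [2.378, 2.052, 0.002]
contact_force: [-5.6, 0.7, 15.4]
gripper_width: 0.624
gripper_force: 65.2
```

>>> apply_moves --motion '[[[1, 0, 0, 0.1, 0, 0, 0], [1, 0, 0, 0, 0, 0, 0], [1, 0, 0, 0, 0, 0, 0], [1, 0, 0, 0, 0, 0, 0], [1, 0, 0, 0, 0, 0, 0], [1, 0, 0, 2.5, 0, 0, 0], [1, 0, 0, 3.5, 0, 0, 0], [1, 0, 0, 4, 0, 0, 0], [1, 0, 0, 4, 0, 0, 0]]]'

```text
t: 34.45
position: [0.485, 0.1228, 0.2054]
orientation: [-2.379, -2.051, 0.001]
contact_force: [1.0, 0.4, 0.5]
gripper_width: 1.001
gripper_force: 0.0
```

>>> apply_moves --motion '[[[1, -0.1, -3.6, 0, 0, 0, 0], [1, -0.1, -3.6, 0, 0, 0, 0], [1, -0.1, -3.6, 0, 0, 0, 0], [1, -0.1, -3.6, 0, 0, 0, 0], [1, -0.1, -3.6, 0, 0, 0, 0], [1, 0, -3.6, 0, 0, 0, 0], [1, 0, -3.6, 0, 0, 0, 0], [1, 0, -3.6, 0, 0, 0, 0], [1, 0, -3.6, 0, 0, 0, 0], [1, 0, -3.6, 0, 0, 0, 0], [1, 0, -3.6, 0, 0, 0, 0], [1, 0, -3, 0, 0, 0, 0]]]'

```text
t: 35.65
position: [0.4803, -0.3051, 0.204]
orientation: [-2.38, -2.05, 0.0]
contact_force: [-0.4, 0.3, 0.3]
gripper_width: 0.997
gripper_force: 0.0
```

>>> apply_moves --motion '[[[1, 0, 0, -3, 0, 0, 0], [1, 0, 0, -3, 0, 0, 0], [1, 0, 0, -3, 0, 0, 0], [1, 0, 0, -2.5, 0, 0, 0], [1, 0, 0, 0, 0, 0, 0], [1, 0, 0, 0, 0, 0, 0]]]'

```text
t: 36.25
position: [0.4804, -0.303, 0.0893]
orientation: [-2.378, -2.051, 0.0]
contact_force: [0.3, -1.3, 0.2]
gripper_width: 1.001
gripper_force: 0.0
```

>>> apply_moves --motion '[[[1, 0, 0, -1.5, 0, 0, 0], [1, 0, 0, 0, 0, 0, 0], [-1, 0, 0, 0, 0, 0, 0], [-1, 0, 0, 0, 0, 0, 0], [-1, 0, 0, 0, 0, 0, 0], [-1, 0, 0, 0, 0, 0, 0], [-1, 0, 0, 0, 0, 0, 0], [-1, 0, 0, 0, 0, 0, 0]]]'

```text
t: 37.05
position: [0.4811, -0.3036, 0.0756]
orientation: [2.378, 2.051, 0.0]
contact_force: [-1.9, 0.6, 5.5]
gripper_width: 0.525
gripper_force: 60.6
```

>>> apply_moves --motion '[[[-1, 0, 0, 2, 0, 0, 0], [-1, 0, 0, 3, 0, 0, 0], [-1, 0, 0, 3, 0, 0, 0], [-1, 0, 0, 3, 0, 0, 0], [-1, 0, 0, 3, 0, 0, 0], [-1, -0.1, 2.8, 0, 0, 0, 0], [-1, -0.1, 4, 0, 0, 0, 0], [-1, -0.1, 4, 0, 0, 0, 0], [-1, -0.1, 4, 0, 0, 0, 0], [-1, -0.1, 4, 0, 0, 0, 0], [-1, -0.1, 4, 0, 0, 0, 0], [-1, 0, 4, 0, 0, 0, 0]]]'

```text
t: 38.25
position: [0.4739, -0.0335, 0.2144]
orientation: [-2.379, -2.051, -0.0]
contact_force: [1.0, 0.1, -3.1]
gripper_width: 0.529
gripper_force: 61.8
```

>>> apply_moves --motion '[[[-1, 0, 4, 0, 0, 0, 0], [-1, 0, 4, 0, 0, 0, 0], [-1, 0, 0, 0, 0, 0, 0], [-1, 0, 0, -3, 0, 0, 0], [-1, 0, 0, -3, 0, 0, 0], [-1, 0, 0, -3, 0, 0, 0], [-1, 0, 0, -3, 0, 0, 0], [-1, 0, 0, -2, 0, 0, 0], [-1, 0, 0, -1, 0, 0, 0], [-1, 0, 0, 0, 0, 0, 0]]]'

```text
t: 39.25
position: [0.4738, 0.0445, 0.0634]
orientation: [-2.379, -2.05, 0.003]
contact_force: [-1.6, -0.6, -2.4]
gripper_width: 0.522
gripper_force: 61.7
```

Target is z ≈ 0.061.

>>> apply_moves --motion '[[[-1, 0.1, 0, -0.1, 0, 0, 0], [-1, 0, 0, -0.1, 0, 0, 0], [-1, 0, 0, 0, 0, 0, 0]]]'

```text
t: 39.55
position: [0.4763, 0.0448, 0.0631]
orientation: [2.378, 2.051, 0.002]
contact_force: [-0.3, -0.7, -2.7]
gripper_width: 0.524
gripper_force: 61.7
```

>>> apply_moves --motion '[[[-1, 0, 0, -0.1, 0, 0, 0], [-1, 0, 0, 0, 0, 0, 0]]]'

```text
t: 39.75
position: [0.4759, 0.0449, 0.0617]
orientation: [2.378, 2.051, 0.001]
contact_force: [0.2, -0.2, -1.3]
gripper_width: 0.519
gripper_force: 61.7
```

>>> apply_moves --motion '[[[-1, 0, 0, -0.1, 0, 0, 0], [-1, 0, 0, 0, 0, 0, 0], [1, 0, 0, 0, 0, 0, 0], [1, 0, 0, 0, 0, 0, 0], [1, 0, 0, 0, 0, 0, 0], [1, 0, 0, 0, 0, 0, 0], [1, 0, 0, 0, 0, 0, 0], [1, 0, 0, 2.5, 0, 0, 0], [1, 0, 0, 3.5, 0, 0, 0], [1, 0, 0, 4, 0, 0, 0], [1, 0, 0, 4, 0, 0, 0]]]'

```text
t: 40.85
position: [0.4751, 0.0449, 0.2015]
orientation: [-2.379, -2.051, 0.001]
contact_force: [1.2, -0.6, -0.8]
gripper_width: 0.998
gripper_force: 0.0
```

>>> apply_moves --motion '[[[1, -0.7, -3.3, 0, 0, 0, 0], [1, -0.7, -3.3, 0, 0, 0, 0], [1, -0.7, -3.3, 0, 0, 0, 0], [1, -0.7, -3.3, 0, 0, 0, 0], [1, -0.7, -3.3, 0, 0, 0, 0], [1, -0.7, -3.3, 0, 0, 0, 0], [1, -0.7, -3.3, 0, 0, 0, 0], [1, -0.7, -3.3, 0, 0, 0, 0], [1, -0.7, -3.3, 0, 0, 0, 0], [1, -0.8, -3.3, 0, 0, 0, 0], [1, -0.8, -3.3, 0, 0, 0, 0], [1, -0.8, -3.1, 0, 0, 0, 0]]]'

```text
t: 42.05
position: [0.388, -0.3506, 0.2001]
orientation: [-2.379, -2.051, -0.0]
contact_force: [0.6, 0.1, 0.2]
gripper_width: 1.001
gripper_force: 0.0
```

>>> apply_moves --motion '[[[1, 0, 0, -3, 0, 0, 0], [1, 0, 0, -3, 0, 0, 0], [1, 0, 0, -3, 0, 0, 0], [1, 0, 0, -2, 0, 0, 0], [1, 0, 0, 0, 0, 0, 0], [1, 0, 0, 0, 0, 0, 0]]]'

```text
t: 42.65
position: [0.3885, -0.3491, 0.0904]
orientation: [-2.379, -2.051, -0.0]
contact_force: [-1.0, -0.4, 0.8]
gripper_width: 0.998
gripper_force: 0.0
```

>>> apply_moves --motion '[[[1, 0, 0, -1.2, 0, 0, 0], [1, 0, 0, 0, 0, 0, 0], [-1, 0, 0, 0, 0, 0, 0], [-1, 0, 0, 0, 0, 0, 0], [-1, 0, 0, 0, 0, 0, 0], [-1, 0, 0, 0, 0, 0, 0], [-1, 0, 0, 0, 0, 0, 0], [-1, 0, 0, 0, 0, 0, 0]]]'

```text
t: 43.45
position: [0.389, -0.3496, 0.0791]
orientation: [2.378, 2.051, 0.0]
contact_force: [0.4, 0.5, 6.0]
gripper_width: 0.712
gripper_force: 65.4
```

>>> apply_moves --motion '[[[-1, 0, 0, 2, 0, 0, 0], [-1, 0, 0, 3, 0, 0, 0], [-1, 0, 0, 3, 0, 0, 0], [-1, 0, 0, 3, 0, 0, 0], [-1, 0, 0, 3, 0, 0, 0], [-1, 0.7, 2.7, 0, 0, 0, 0], [-1, 0.8, 3, 0, 0, 0, 0], [-1, 0.8, 3, 0, 0, 0, 0], [-1, 0.8, 3, 0, 0, 0, 0], [-1, 0.8, 3, 0, 0, 0, 0], [-1, 0.8, 3, 0, 0, 0, 0], [-1, 0.8, 3, 0, 0, 0, 0]]]'

```text
t: 44.65
position: [0.4431, -0.1406, 0.2177]
orientation: [-2.378, -2.051, 0.001]
contact_force: [0.3, -0.5, -2.9]
gripper_width: 0.713
gripper_force: 66.5
```

>>> apply_moves --motion '[[[-1, 0.8, 4, 0, 0, 0, 0], [-1, 0.8, 4, 0, 0, 0, 0], [-1, 0.6, 3, 0, 0, 0, 0], [-1, 0, 0, 0, 0, 0, 0], [-1, 0, 0, -3, 0, 0, 0], [-1, 0, 0, -3, 0, 0, 0], [-1, 0, 0, -3, 0, 0, 0], [-1, 0, 0, -3, 0, 0, 0], [-1, 0, 0, -2, 0, 0, 0], [-1, 0, 0, -1, 0, 0, 0], [-1, 0, 0, 0, 0, 0, 0]]]'

```text
t: 45.75
position: [0.4642, -0.0323, 0.067]
orientation: [-2.378, -2.049, 0.003]
contact_force: [-0.4, 0.2, -3.5]
gripper_width: 0.712
gripper_force: 66.4
```

Contact is expected at about 0.065.

>>> apply_moves --motion '[[[-1, 0, 0, -0.1, 0, 0, 0], [-1, 0, 0, -0.1, 0, 0, 0], [-1, 0, 0, 0, 0, 0, 0]]]'

```text
t: 46.05
position: [0.4663, -0.0324, 0.0671]
orientation: [2.378, 2.051, 0.002]
contact_force: [0.2, 0.3, -3.0]
gripper_width: 0.714
gripper_force: 66.4
```

>>> apply_moves --motion '[[[-1, 0, 0, -0.1, 0, 0, 0], [-1, 0, 0, 0, 0, 0, 0]]]'

```text
t: 46.25
position: [0.4658, -0.0322, 0.0656]
orientation: [2.379, 2.051, 0.001]
contact_force: [0.1, -0.3, -3.1]
gripper_width: 0.71
gripper_force: 66.4
```

>>> apply_moves --motion '[[[-1, 0, 0, -0.1, 0, 0, 0], [-1, 0, 0, 0, 0, 0, 0]]]'

```text
t: 46.45
position: [0.4659, -0.0322, 0.0651]
orientation: [2.378, 2.051, 0.001]
contact_force: [-1.0, 0.7, 5.5]
gripper_width: 0.711
gripper_force: 67.1
```

Contact. I release, rise, move clear towards the board, and check.

>>> apply_moves --motion '[[[1, 0, 0, 0, 0, 0, 0], [1, 0, 0, 0, 0, 0, 0], [1, 0, 0, 0, 0, 0, 0], [1, 0, 0, 0, 0, 0, 0], [1, 0, 0, 0, 0, 0, 0], [1, 0, 0, 2.5, 0, 0, 0], [1, 0, 0, 3.5, 0, 0, 0], [1, 0, 0, 4, 0, 0, 0], [1, 0, 0, 4, 0, 0, 0]]]'

```text
t: 47.35
position: [0.4651, -0.032, 0.2056]
orientation: [-2.379, -2.051, 0.001]
contact_force: [1.1, -0.5, 0.5]
gripper_width: 1.003
gripper_force: 0.0
```

>>> apply_moves --motion '[[[1, -0.8, -4, 0, 0, 0, 0], [1, -0.8, -4, 0, 0, 0, 0], [1, -0.8, -4, 0, 0, 0, 0], [1, -0.8, -4, 0, 0, 0, 0], [1, -0.8, -4, 0, 0, 0, 0], [1, -0.8, -4, 0, 0, 0, 0], [1, -0.8, -4, 0, 0, 0, 0], [1, 0, -3, 0, 0, 0, 0], [1, 0, 0, 0, 0, 0, 0], [1, 0, 0, 0, 0, 0, 0]]]'

```text
t: 48.35
position: [0.4091, -0.3423, 0.2038]
orientation: [-2.38, -2.049, -0.0]
contact_force: [0.4, 0.6, -0.6]
gripper_width: 0.999
gripper_force: 0.0
```

```bash
python3 - <<'E'
from h import *
im=arm.capture("top");cv2.imwrite("pics/top3.png",im)
a=cv2.imread("pics/top0.png")
def cen(im,b):
    x0,y0,x1,y1=b;m=cv2.inRange(im[y0:y1,x0:x1],(195,)*3,(255,)*3)
    c=max(cv2.findContours(m,cv2.RETR_EXTERNAL,cv2.CHAIN_APPROX_NONE)[0],key=cv2.contourArea)
    (u,v),r=cv2.minEnclosingCircle(c);return np.round([u+x0,v+y0,r],1)
for n,b in(("tub",(262,248,305,290)),("caddy",(190,245,220,275)),("shaker",(232,252,254,276))):print(n,cen(a,b),cen(im,b))
E
```

```text
tub [282.2 268.3  15.3] [282.9 267.9  15.6]
caddy [203.8 260.2   9.7] [204.  260.4   9.8]
shaker [242.9 263.2   5.2] [243.1 263.4   5.5]
```

View pics/top3.png

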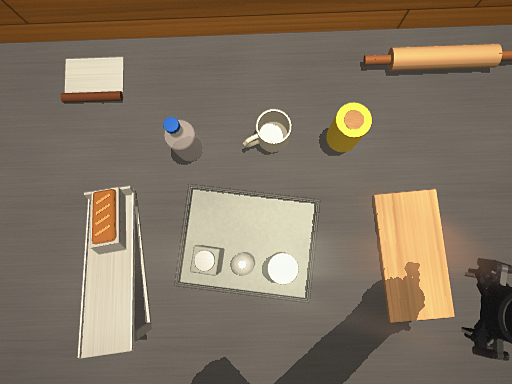

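The containers are back at (204,260), (243,263) and (283,268), each within 1 px of where it started. The loaf rests at the stop at (105,217), and the bottle, roll and mug haven't moved.

```bash
python3 -c "
from plant import arm
print(arm.job_done())"
```

```text
the job is handed in; nothing more can be done
None
```

The job is handed in at about 48 s on the robot's clock (limit 136 s), no verdict came back: the loaf rests lengthwise and crust up against the chute stop, all three containers stand within about 2 mm of their starting places, and the bottle, roll and mug have not moved.

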